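# Push a stuck PTFE liner out of a reactor shell

### The job

The white PTFE liner is stuck in the open steel reactor shell. Feel for the access hole in the shell's floor with the upright rod of the push-out stand, then press the shell down over the rod, without ramming it, until it rests fully on the stand's pad and the liner has been poked up out of its mouth. Lift the liner out and set it down upright in the steel tray, with a gap to the two liners already there; leave the shell standing on the stand and do not disturb anything else.

Things in the scene. Friction and masses are not known exactly. Their poses are not given: they have to be found in the camera images.
- shell_c (a point): Open reactor shell: a loose steel cup standing upright, outside diameter 54 mm, 82 mm tall, about 0.75 kg, knurled on its lower half, with no cap on it. This point is its centre, 41 mm above its underside; z is its axis, pointing to its open mouth. Wall 7 mm (4 mm in the topmost 10 mm). A like shell with a cap and nut on top is not part of the job.
- shell_bottom (a point): The centre of the shell's underside, 41 mm below its centre. The floor, 10 mm thick, is a screwed-in plate with a round access hole of 14 mm, whose middle lies 5 mm off the shell's axis. Which way depends on where the plate's thread has stopped, not on the shell's x or y axis, and cannot be seen from above: find it by touch.
- liner_c (a point): PTFE liner stuck in the open shell: a closed white cylinder (cup and pressed-on lid), diameter 38 mm, 66 mm tall, 0.12 kg. This point is its centre, 33 mm above its underside; z is its axis. It sits on the shell's floor, its flat top 6 mm below the rim. The foot of the bore squeezes it: it takes 5 to 20 N to move until it has risen 22 mm, then it slides freely with 1 mm clearance all round.
- rod_tip (a point): The top of the push-out stand's rod (fixed): vertical, steel, 11 mm in diameter, with a flat, square-cut end, 46 mm long above the rubber pad. It has only 1.5 mm of play all round in the shell's hole. With the shell fully down the liner has risen 36 mm, its top 30 mm above the shell's rim: hold the shell near its rim so that this fits between the fingers.
- seat (a point): The centre of the top of the stand's round rubber pad (74 mm in diameter, 16 mm above the bench), at the foot of the rod. The stand's grey base plate is 150 x 120 x 12 mm, along this point's x and y. The stand is fixed to the bench.
- tray_floor (a point): Steel tray, fixed to the bench: 220 mm along its x, 150 mm along its y, rim 18 mm above the bench, walls 3 mm. This point is the centre of its inner floor, 3 mm above the bench; its axes are the tray's.
- liner_b_c (a point): One of the two loose liners already standing in the tray, of the same shape and size as the stuck one; this point is its centre, 33 mm above the tray's floor. Both stand in the +x half of the tray; the other half is free.
- liner_d_c (a point): The other liner already standing in the tray: its centre.
- capped_c (a point): The closed reactor, a bystander near the open one: a like shell with a screw cap and a nut, 54 mm in diameter, 109 mm tall. This point is on its axis, 41 mm above its underside.
- cap: Bystander: a loose steel screw cap lying on the bench, 54 mm in diameter, 26 mm tall with its nut. Origin: centre of its underside.
- spanner: Bystander: a steel spanner 170 mm long lying on the bench.
- beaker: Bystander: an empty glass beaker 68 mm in diameter, 90 mm tall. Origin: centre of its underside.
- dish: Bystander: a shallow glass dish 90 mm in diameter, 16 mm tall. Origin: centre of its underside.
- buffer: Bystander: a white plastic bottle 60 mm in diameter, 120 mm tall. Origin: centre of its underside.
- wash: Bystander: a wash bottle 70 mm in diameter with a bent spout, 200 mm tall in all. Origin: centre of its underside.

How it is judged (in metres and radians):
On the way:
1. the shell stands fully down on the stand's pad, with the rod through its floor and the liner pushed up at least 32 mm (horizontal distance between shell_bottom and seat below 0.009 m and z of shell_bottom in the frame of seat below 0.003 m and angle between shell_c's own z axis and vertical below 0.06 rad and z of liner_c in the frame of shell_c above 0.034 m), for 0.2 s.
At the end, for the whole second after the job is handed in: The liner stands upright on the floor of the tray (within 0.06 rad, its foot clear of the tray's walls), at least 4 mm clear of the two liners there; the shell stands upright and fully down on the stand's pad (within 3 mm), around the rod (its axis within 9 mm of the pad's centre) (x of liner_c in the frame of tray_floor between -0.09 and 0.09 m and y of liner_c in the frame of tray_floor between -0.055 and 0.055 m and z of liner_c in the frame of tray_floor between 0.03 and 0.036 m and angle between each of liner_c, shell_c's own z axis and vertical below 0.06 rad and horizontal distance between liner_c and liner_b_c above 0.042 m and horizontal distance between liner_c and liner_d_c above 0.042 m and horizontal distance between shell_bottom and seat below 0.009 m and z of shell_bottom in the frame of seat below 0.003 m); the robot touches nothing.
It fails at once if a bystander on the bench is shifted more than 20 mm (distance of any of capped_c, cap, spanner, beaker, dish, buffer, wash from where it was at the start of the episode above 0.02 m).
It fails at once if a liner already in the tray is shifted more than 12 mm (distance of any of liner_b_c, liner_d_c from where it was at the start of the episode above 0.012 m).
It fails at once if the liner is let go more than 25 mm above the tray's floor (z of liner_c in the frame of tray_floor above 0.058 m and horizontal distance between liner_c and tray_floor below 0.1 m and distance between liner_c and shell_c above 0.08 m and contact force between the fingers and liner below 0.01 N).
It fails at once if the shell is rammed onto the stand with more than 60 N (contact force between shell and stand above 60 N).
It also fails if it takes over 72 s, if anything falls off the work surface, if the arm or the gripper's body presses on something with over 40 N, if the wrist force passes 120 N, or if a joint passes its speed limit or range.

### The arm

A 6-joint arm with a two-finger parallel gripper is mounted at the origin on the work surface. World frame = base frame: x ahead of the robot, y to its left, z up, the work surface at z = 0. Lengths are in m, angles in degrees, forces in N, time in s.
With the tool pointing down it reaches from about 0.3 to 0.75 m from the base axis. Payload 8.5 kg.
Tool frame: the origin (TCP) lies midway between the tips of the shut fingers; the grasp point (between the pads) lies 19 mm behind it (env.tcp_to_grasp is the z of the grasp point in the tool frame, in m); z points along the fingers, y is the line along which they close (so a half turn about z gives the same grasp; the last joint's range is limited). The gripper opens to 85 mm and grips with 20 to 120 N. Pads are 22 mm wide; open, the fingers measure 114 mm over their backs; the gripper's body (76 mm by 85 mm) begins 54 mm behind the grasp point. The pads swing forward as they close: fully open they stand 13 mm farther back than shut.
Start: joints at [54.013, 21.807, 74.336, -0, 83.858, -12.336], TCP at [0.221, 0.504, 0.231] pointing down, gripper open.
Joint ranges: [-178.18, 178.18], [-50.72, 133.34], [12.68, 142.11], [-81.47, 261.47], [9.98, 163.14], [-165.26, 165.26]. Speed limits (degrees/s): [136.94, 136.94, 180, 180, 180, 180].

### API

Orientations are given as a 3x3 rotation matrix whose columns are the frame's x, y, z axes.
In Python, from rig import env, imaging, job, models gives the robot as it stands. The module is installed in compiled form; this text tells all that it offers.
- The arm moves only by the tool jog_arm, never from a script. Its argument "plan" is text: rows parted by semicolons, each of 7 numbers parted by spaces: the turn, a rotation vector about the tool's x, y, z in degrees, then the shift along the tool's x, y, z in cm, then the closure in counts, from 0 (fully open) to 255 (shut). In form: rx ry rz x y z claw; .... A call has 1 to 10 rows; each row shifts and turns the commanded pose from where the row before left it, along the tool's axes as they then stand; what a row does not reach is not made up. A row lasts 1/12 s, in which the tool goes at most 41.7 mm and 7.16 degrees, less where a joint would pass 70% of its speed; a pose out of reach is approached as far as the arm can. A call with a gripper value outside its range is refused whole. The fingers move at their own pace and stop on an object; "grip_force" is the grip in N (left out, the last holds). Time passes only in rows, so rows that do not move let the fingers close. It gives the time, the measured TCP pose, the force, the opening and the grip force at its end, in the units of the state.
- env.observe(): the state, without advancing time (a new reading comes with each control period).
- imaging.get_image(name): name is "scene" or "side" or "wrist"; returns a dict with "pixels" (384x512x3 uint8, red, green, blue), "depth" (384x512 float32, m along the optical axis (not along the pixel's ray), 0 where there is no reading), "fov_y" (degrees; the focal length in pixels is half the picture's height over the tangent of half this angle, whatever the lens; pixels are square), "cx", "cy" (the principal point, pixels), "distortion" ([k1, k2, p1, p2, k3] as OpenCV has them; the pictures are not rectified), "world_from_camera" (4x4, takes a point from camera to world coordinates). Camera axes: x right, y down, z forward; pixel columns grow to the right and rows downward; lengths in m; the calibration is good to about 2 mm. A picture is of the moment at which its call begins.
- job.close_job(): hands the job in; it is judged then, once.
Trained networks look in the newest picture that a camera, given by its name, has taken for a name from the list of things; names that differ only in an ending like _2 or _b are one class to them, and where a whole thing is asked for, a point or a joint stands for the part that bears it (a point fixed in the world has none). Each returns a list of dicts, best first, with "confidence" (0 to 1); they miss things now and then, are a little off and sometimes report something else, mostly with a low value. They report only what shows in the picture. A call takes as long as a camera call.
- models.outline_of(camera, query): "region" (384x512 bool, what is visible of it) and "bbox" ([centre column, centre row, width, height] in pixels, round what is visible of it).
- models.tip_of(camera, query): "at" ([column, row] in pixels: a listed point, or the origin of a listed thing).
The state is a dict: "time_s": time; "q": joint angles; "qvel": joint speeds; "joint_efforts": joint torques, N m; "position": TCP position; "tool_rot": TCP orientation; "ft_force": force on the tool from outside, world axes, zero at the start; "wrist_torque": the same for the moment, N m; "grip_width": finger opening in m; "gripper_force": force on a finger pad.
Only numpy, scipy, OpenCV 4.12 (cv2) and the standard library are available. Lean on these libraries where they do the work, as an engineer would, in place of code of your own. Each camera call takes 0.05 s, during which the arm holds its last target. There are 200 camera calls.

## Working session

There is one attempt and no reset: what is moved stays moved. The work goes in short steps, Python scripts to look and compute and a tool call to move; the robot and the scene stay as the last step left them, time stands still between calls to the robot, and variables do not carry over. Pictures are saved under pics/ and viewed, at most 10 in all, crops included, and the job is handed in when it is done.

Besides the shell and the picture viewer there is one more tool, called after ">>>" by a JSON object that holds its "method" and its "body". jog_arm: Moves the arm, as the interface text tells. Its arguments: {"type":"object","properties":{"plan":{"type":"string"},"grip_force":{"type":"number"}},"required":["plan"]}

```bash
mkdir -p pics; cat > h.py <<'E'
import numpy as np, cv2
from rig import env, imaging, job, models
def K(im):
    h,w=im["pixels"].shape[:2]; f=h/2/np.tan(np.radians(im["fov_y"])/2)
    return np.array([[f,0,im["cx"]],[0,f,im["cy"]],[0,0,1.]])
def cloud(im):
    h,w=im["depth"].shape; u,v=np.meshgrid(np.arange(w),np.arange(h))
    p=cv2.undistortPoints(np.stack([u,v],-1).reshape(-1,1,2).astype(np.float64),K(im),np.array(im["distortion"])).reshape(h,w,2)
    d=im["depth"]; P=np.dstack([p[...,0]*d,p[...,1]*d,d]); M=np.array(im["world_from_camera"])
    return P@M[:3,:3].T+M[:3,3]
def save(im,n): cv2.imwrite(f"pics/{n}.png",im["pixels"][...,::-1])
E
python3 - <<'E'
from h import *
s=env.observe(); print(s["position"],np.round(s["tool_rot"],3).tolist(),s["time_s"],s["grip_width"],env.tcp_to_grasp)
ims=[]
for c in ("scene","side"):
    im=imaging.get_image(c); ims.append(im["pixels"]); C=cloud(im)
    print(c,np.round(im["world_from_camera"],2).tolist())
    for q in ["shell_c","liner_c","rod_tip","seat","tray_floor","liner_b_c","liner_d_c","capped_c","cap","spanner","beaker","dish","buffer","wash"]:
        r=models.tip_of(c,q)[:2]
        for x in r:
            u,v=np.round(x["at"]).astype(int)
            print(q,round(x["confidence"],2),[u,v],np.round(C[min(max(v,0),383),min(max(u,0),511)],3) )
cv2.imwrite("pics/a.png",cv2.resize(np.vstack(ims),(400,600))[...,::-1])
cv2.imwrite("pics/scene.png",ims[0][...,::-1]);cv2.imwrite("pics/side.png",ims[1][...,::-1])
E
```

```text
[0.22048984 0.50355884 0.23071381] [[-0.916, 0.401, -0.001], [0.401, 0.916, -0.001], [0.0, -0.001, -1.0]] 0.0 0.08534629421672181 -0.0187
scene [[0.87, 0.42, -0.25, 0.84], [0.49, -0.73, 0.47, -0.55], [0.01, -0.53, -0.85, 0.99], [0.0, 0.0, 0.0, 1.0]]
shell_c 0.64 [np.int64(206), np.int64(277)] [ 0.574 -0.295  0.076]
shell_c 0.39 [np.int64(188), np.int64(181)] [ 0.373 -0.082  0.018]
rod_tip 0.65 [np.int64(254), np.int64(179)] [0.518 0.009 0.018]
rod_tip 0.56 [np.int64(237), np.int64(355)] [ 0.722 -0.407  0.126]
seat 0.75 [np.int64(252), np.int64(191)] [ 0.533 -0.028  0.022]
tray_floor 0.89 [np.int64(312), np.int64(125)] [0.565 0.262 0.004]
tray_floor 0.5 [np.int64(190), np.int64(178)] [ 0.373 -0.073  0.02 ]
liner_b_c 0.66 [np.int64(339), np.int64(121)] [0.64  0.256 0.071]
liner_d_c 0.86 [np.int64(321), np.int64(138)] [0.62  0.192 0.055]
liner_d_c 0.61 [np.int64(203), np.int64(274)] [ 0.565 -0.292  0.075]
capped_c 0.73 [np.int64(185), np.int64(222)] [ 0.462 -0.21   0.084]
capped_c 0.2 [np.int64(238), np.int64(354)] [ 0.723 -0.405  0.129]
cap 0.71 [np.int64(190), np.int64(179)] [ 0.371 -
[... 1037 characters left out ...]
c 0.59 [np.int64(212), np.int64(270)] [0.605 0.223 0.053]
capped_c 0.86 [np.int64(310), np.int64(167)] [ 0.442 -0.166  0.068]
cap 0.73 [np.int64(327), np.int64(216)] [ 0.364 -0.048  0.012]
spanner 0.88 [np.int64(216), np.int64(176)] [ 0.717 -0.115  0.003]
spanner 0.23 [np.int64(279), np.int64(139)] [ 0.557 -0.259  0.065]
beaker 0.97 [np.int64(180), np.int64(227)] [0.742 0.104 0.023]
beaker 0.51 [np.int64(218), np.int64(173)] [ 0.714 -0.126  0.005]
dish 0.83 [np.int64(320), np.int64(277)] [0.346 0.141 0.002]
dish 0.34 [np.int64(212), np.int64(267)] [0.603 0.224 0.07 ]
buffer 0.73 [np.int64(167), np.int64(254)] [0.733 0.207 0.047]
wash 0.75 [np.int64(247), np.int64(118)] [ 0.691 -0.358  0.036]
```

View pics/scene.png

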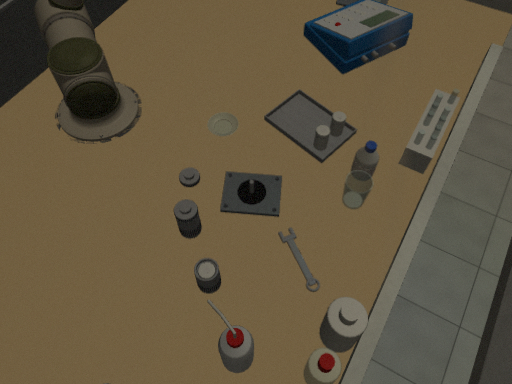

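Scene: open shell at (207,273), capped reactor (187,217), stand (252,191), tray (310,125) with liners at (322,136) and (338,122).

```bash
python3 - <<'E'
from h import *
for c in ("scene","side"):
    im=imaging.get_image(c); C=cloud(im).reshape(-1,3); ok=im["depth"].reshape(-1)>0
    def box(x,y,r,z0,z1): 
        return C[ok&(np.hypot(C[:,0]-x,C[:,1]-y)<r)&(C[:,2]>z0)&(C[:,2]<z1)]
    for n,x,y,r,z0,z1 in [("shellrim",.56,-.275,.05,.079,.09),("linertop",.56,-.275,.05,.07,.0785),("rod",.53,-.025,.03,.03,.08),("rodtop",.53,-.025,.03,.057,.08),("pad",.53,-.025,.045,.014,.025),("capped",.45,-.188,.04,.095,.13),("lb",.63,.28,.028,.065,.09),("ld",.61,.21,.028,.065,.09),("beaker",.75,.09,.06,.03,.12)]:
        p=box(x,y,r,z0,z1)
        if len(p): print(c,n,len(p),np.round(p.mean(0),4),"min",np.round(p.min(0),3),"max",np.round(p.max(0),3), "mid",np.round((p.min(0)+p.max(0))/2,4)[:2])
    # base plate
    t=C[ok&(C[:,2]>.008)&(C[:,2]<.0155)&(abs(C[:,0]-.53)<.12)&(abs(C[:,1]+.025)<.12)]
    (a,b,g)=cv2.minAreaRect(t[:,:2].astype(np.float32)); print("plate",a,b,g)
    t=C[ok&(C[:,2]>.012)&(C[:,2]<.024)&(abs(C[:,0]-.56)<.15)&(abs(C[:,1]-.26)<.13)]
    print("tray",cv2.minAreaRect(t[:,:2].astype(np.float32)))
im=imaging.get_image("side"); save(im,"side2")
E
```

```text
scene shellrim 132 [ 0.5662 -0.2811  0.0818] min [ 0.54  -0.308  0.079] max [ 0.592 -0.254  0.087] mid [ 0.5661 -0.2807]
scene linertop 329 [ 0.5659 -0.2818  0.0749] min [ 0.542 -0.308  0.07 ] max [ 0.593 -0.253  0.078] mid [ 0.5677 -0.2807]
scene rod 46 [ 0.5307 -0.0273  0.0511] min [ 0.525 -0.032  0.032] max [ 0.535 -0.018  0.065] mid [ 0.5299 -0.0251]
scene rodtop 18 [ 0.5296 -0.0259  0.0613] min [ 0.525 -0.031  0.058] max [ 0.534 -0.018  0.065] mid [ 0.5297 -0.0244]
scene pad 533 [ 0.5302 -0.0273  0.0166] min [ 0.486 -0.069  0.014] max [0.575 0.019 0.024] mid [ 0.5306 -0.025 ]
scene capped 393 [ 0.4509 -0.1893  0.102 ] min [ 0.422 -0.214  0.095] max [ 0.475 -0.16   0.113] mid [ 0.4485 -0.187 ]
scene lb 122 [0.6314 0.2722 0.0693] min [0.613 0.253 0.066] max [0.648 0.293 0.073] mid [0.6308 0.2726]
scene ld 128 [0.615  0.206  0.0693] min [0.597 0.187 0.065] max [0.634 0.226 0.074] mid [0.6153 0.2068]
scene beaker 756 [0.7647 0.0921 0.0655] min [0.731 0.055 0.03 ] max [0.799 0.126 0.095] mid [0.7648 0.0907]
plate (0.5398571491241455, -0.050205692648887634) (0.15763306617736816, 0.180
[... 675 characters left out ...]
014] max [0.572 0.015 0.024] mid [ 0.5294 -0.0268]
side capped 205 [ 0.4473 -0.1822  0.1018] min [ 0.421 -0.214  0.095] max [ 0.475 -0.159  0.113] mid [ 0.4476 -0.1868]
side lb 172 [0.6301 0.276  0.068 ] min [0.612 0.258 0.065] max [0.648 0.294 0.073] mid [0.6299 0.2757]
side ld 162 [0.6135 0.21   0.0685] min [0.596 0.191 0.065] max [0.631 0.23  0.073] mid [0.6136 0.2105]
side beaker 652 [0.7641 0.0902 0.0642] min [0.729 0.056 0.03 ] max [0.798 0.125 0.095] mid [0.7633 0.0907]
plate (0.543298602104187, -0.044924259185791016) (0.1602807492017746, 0.17304770648479462) 24.513629913330078
tray ((0.556625247001648, 0.2578465938568115), (0.1531151831150055, 0.22344081103801727), 75.11488342285156)
```

View pics/side.png

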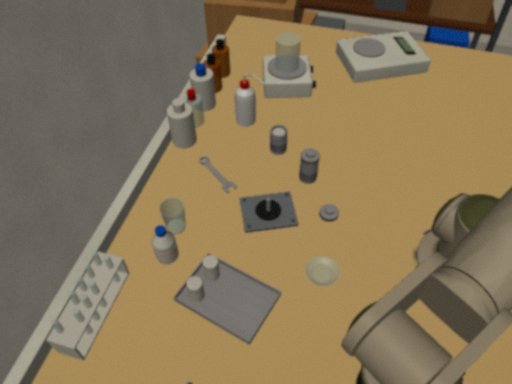

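Side view: open shell at (279,138), capped at (310,165), stand (268,208), tray (228,297). Both cameras agree to ~2 mm. I'll square the tool to the world axes and head for the shell.

>>> {"method": "jog_arm", "body": {"plan": "0 0 -5.91 0 0 0 0;0 0 -5.91 0 0 0 0;0 0 -5.91 0 0 0 0;0 0 -5.91 0 0 0 0;0 0 0 -1.6 -3.6 0 0;0 0 0 -1.6 -3.6 0 0;0 0 0 -1.6 -3.6 0 0;0 0 0 -1.6 -3.6 0 0;0 0 0 -1.6 -3.6 0 0;0 0 0 -1.6 -3.6 0 0", "grip_force": 100}}

```text
time_s: 2.48
position: [0.3168, 0.2861, 0.2315]
tool_rot: [[-1.0, -0.0, 0.001], [-0.0, 1.0, 0.0], [-0.001, 0.0, -1.0]]
ft_force: [0.4, -0.0, 0.2]
grip_width: 0.0858
gripper_force: 0.0
```

>>> {"method": "jog_arm", "body": {"plan": "0 0 0 -1.6 -3.6 0 0;0 0 0 -1.6 -3.6 0 0;0 0 0 -1.6 -3.6 0 0;0 0 0 -1.6 -3.6 0 0;0 0 0 -1.6 -3.6 0 0;0 0 0 -1.6 -3.6 0 0;0 0 0 -1.6 -3.6 0 0;0 0 0 -1.6 -3.6 0 0;0 0 0 -1.6 -3.6 0 0;0 0 0 -1.6 -3.6 0 0"}}

```text
time_s: 3.32
position: [0.4769, -0.0744, 0.2315]
tool_rot: [[-1.0, 0.001, 0.0], [0.001, 1.0, -0.0], [-0.0, -0.0, -1.0]]
ft_force: [0.3, 1.1, 0.3]
grip_width: 0.0852
gripper_force: 0.0
```

>>> {"method": "jog_arm", "body": {"plan": "0 0 0 -1.6 -3.6 0 0;0 0 0 -1.6 -3.6 0 0;0 0 0 -1.6 -3.6 0 0;0 0 0 0 0 0 0;0 0 0 0 0 0 0"}}

```text
time_s: 3.73
position: [0.5247, -0.1818, 0.2306]
tool_rot: [[-1.0, 0.003, -0.001], [0.003, 1.0, 0.001], [0.001, 0.001, -1.0]]
ft_force: [-0.3, 0.0, -1.2]
grip_width: 0.0854
gripper_force: 0.0
```

```bash
python3 - <<'E'
from h import *
s=env.observe(); print(s["position"],np.round(s["tool_rot"],3).tolist(),s["time_s"],s["ft_force"],s["q"])
im=imaging.get_image("side"); C=cloud(im)
m=(C[...,2]>.125)&(C[...,2]<.25)&(im["depth"]>0)&(abs(C[...,0]-.66)<.12)&(abs(C[...,1]+.38)<.12)
p=C[m]; print(len(p)); 
if len(p): print(np.round(p.min(0),3),np.round(p.max(0),3))
w=imaging.get_image("wrist"); save(w,"w1"); C=cloud(w)
m=(C[...,2]>.077)&(C[...,2]<.092)&(w["depth"]>0)&(np.hypot(C[...,0]-.565,C[...,1]+.28)<.045)
p=C[m]; print(len(p),np.round(p.mean(0),4),np.round((p.min(0)+p.max(0))/2,4),np.round(np.ptp(p,0),4))
print(cv2.minEnclosingCircle(p[:,:2].astype(np.float32)))
print(np.round(w["world_from_camera"],3).tolist())
E
```

```text
[ 0.52467431 -0.18178573  0.23056792] [[-1.0, 0.003, -0.001], [0.003, 1.0, 0.001], [0.001, 0.001, -1.0]] 3.7333 [-0.25095787  0.03825056 -1.16420077] [-3.13279540e+01  2.23972207e+01  7.35200206e+01  3.28719000e-03
  8.41416664e+01 -1.21178881e+02]
270
[ 0.634 -0.412  0.125] [ 0.732 -0.355  0.203]
872 [ 0.5633 -0.2823  0.0807] [ 0.5639 -0.2821  0.0801] [0.0532 0.0539 0.0062]
((0.5640037655830383, -0.2821529805660248), 0.027131766080856323)
[[0.002, 0.958, 0.286, 0.451], [1.0, -0.002, -0.001, -0.181], [-0.0, 0.286, -0.958, 0.373], [0.0, 0.0, 0.0, 1.0]]
```

View pics/w1.png

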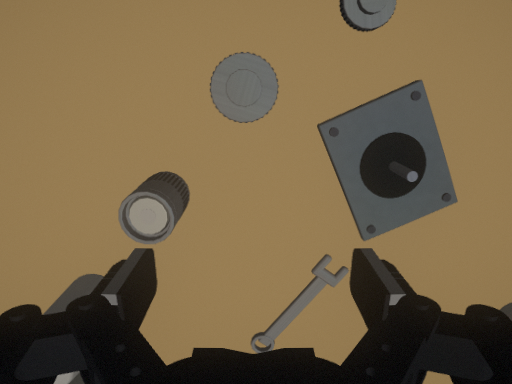

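Wrist view: shell mouth at (148,216), capped reactor (245,88), stand's rod tip (412,176). Shell ≈ (0.564,−0.281).

>>> {"method": "jog_arm", "body": {"plan": "0 0 0 -1 -2.48 0 0;0 0 0 -1 -2.48 0 0;0 0 0 -1 -2.48 0 0;0 0 0 -1 -2.48 0 0;0 0 0 0 0 3 0;0 0 0 0 0 3 0;0 0 0 0 0 3 0;0 0 0 0 0 0 0;0 0 0 0 0 0 0"}}

```text
time_s: 4.58
position: [0.5643, -0.2782, 0.1415]
tool_rot: [[-1.0, -0.001, -0.002], [-0.001, 1.0, 0.001], [0.002, 0.001, -1.0]]
ft_force: [-0.7, -0.0, 0.8]
grip_width: 0.0856
gripper_force: 0.0
```

```bash
python3 - <<'E'
from h import *
s=env.observe(); print(s["position"],s["ft_force"])
w=imaging.get_image("wrist"); C=cloud(w)
m=(C[...,2]>.079)&(C[...,2]<.092)&(w["depth"]>0)&(np.hypot(C[...,0]-.565,C[...,1]+.28)<.04)
p=C[m]; print(len(p))
if len(p): print(np.round(p.min(0),3),np.round(p.max(0),3),cv2.minEnclosingCircle(p[:,:2].astype(np.float32)))
m=(C[...,2]>.068)&(C[...,2]<.0785)&(w["depth"]>0)&(np.hypot(C[...,0]-.565,C[...,1]+.28)<.0195)
p=C[m]
if len(p): print(len(p),cv2.minEnclosingCircle(p[:,:2].astype(np.float32)),p[:,2].mean())
E
```

```text
[ 0.56430612 -0.27815185  0.14145454] [-0.67337039 -0.02337936  0.83465281]
1517
[ 0.538 -0.309  0.079] [ 0.591 -0.256  0.084] ((0.5642752051353455, -0.28267142176628113), 0.026954157277941704)
2494 ((0.5649889707565308, -0.2800014913082123), 0.01957068406045437) 0.07502029715417333
```

>>> {"method": "jog_arm", "body": {"plan": "0 0 0 0 -0.3 3 0;0 0 0 0 0 3 0;0 0 0 0 0 2 0;0 0 0 0 0 1.2 0;0 0 0 0 0 0 0;0 0 0 0 0 0 100;0 0 0 0 0 0 255;0 0 0 0 0 0 255;0 0 0 0 0 0 255;0 0 0 0 0 0 255", "grip_force": 100}}

```text
time_s: 5.47
position: [0.5656, -0.2826, 0.0523]
tool_rot: [[-1.0, -0.0, 0.004], [-0.0, 1.0, -0.002], [-0.004, -0.002, -1.0]]
ft_force: [-1.4, 3.1, 9.6]
grip_width: 0.0514
gripper_force: 103.5
```

>>> {"method": "jog_arm", "body": {"plan": "0 0 0 0 0 0 255;0 0 0 0 0 0 255;0 0 0 0 0 0 255;0 0 0 0 0 0 255;0 0 0 0 0 0 255"}}

```text
time_s: 5.88
position: [0.5656, -0.2826, 0.0523]
tool_rot: [[-1.0, -0.0, 0.004], [-0.0, 1.0, -0.002], [-0.004, -0.002, -1.0]]
ft_force: [-1.0, 3.7, 9.5]
grip_width: 0.0512
gripper_force: 103.5
```

>>> {"method": "jog_arm", "body": {"plan": "0 0 0 0 0 -1 255;0 0 0 0 0 -2.5 255;0 0 0 0 0 -2.5 255;0 0 0 0 0 -2.5 255;0 0 0 0 0 -1 255;0 0 0 0.3 2 0 255;0 0 0 0.4 3 0 255;0 0 0 0.4 3 0 255;0 0 0 0.4 3 0 255;0 0 0 0.4 3 0 255"}}

```text
time_s: 6.72
position: [0.5445, -0.141, 0.1437]
tool_rot: [[-1.0, 0.001, -0.002], [0.001, 1.0, 0.001], [0.002, 0.001, -1.0]]
ft_force: [0.8, 0.2, -8.4]
grip_width: 0.0513
gripper_force: 107.2
```

>>> {"method": "jog_arm", "body": {"plan": "0 0 0 0.4 3 0 255;0 0 0 0.4 3 0 255;0 0 0 0.5 3 0 255;0 0 0 0.4 2.6 0 255;0 0 0 0 0 0 255;0 0 0 0 0 0 255;0 0 0 0 0 0 255;0 0 0 0 0 0 255"}}

```text
time_s: 7.38
position: [0.5286, -0.0273, 0.1441]
tool_rot: [[-1.0, 0.001, -0.0], [0.001, 1.0, -0.0], [0.0, -0.0, -1.0]]
ft_force: [-0.1, 0.6, -7.8]
grip_width: 0.0512
gripper_force: 107.7
```

```bash
python3 - <<'E'
from h import *
s=env.observe(); P=s["position"]; print(P,s["ft_force"],s["wrist_torque"],s["gripper_force"])
print(np.round(s["tool_rot"],4).tolist())
ims=[]
for c in ("scene","side","wrist"):
    im=imaging.get_image(c); ims.append(im["pixels"]); C=cloud(im); ok=(im["depth"]>0)
    m=ok&(np.hypot(C[...,0]-P[0],C[...,1]-P[1])<.045)&(C[...,2]>P[2]+.01)&(C[...,2]<P[2]+.037); p=C[m]
    print(c,len(p))
    if len(p)>5: print(np.round(np.percentile(p,[2,98],axis=0),3).tolist())
im=np.hstack([i[60:300,150:400] if k<2 else i[:240,:400] for k,i in enumerate(ims)]); 
cv2.imwrite("pics/b.png",im[...,::-1]); print(im.shape)
E
```

```text
[ 0.52857839 -0.02725886  0.14413008] [-0.08928942  0.56663159 -7.78728422] [-0.0396079  -0.00841014 -0.07591903] 107.74446196390272
[[-1.0, 0.0011, -0.0003], [0.0011, 1.0, -0.0002], [0.0003, -0.0002, -1.0]]
scene 285
[[0.518, -0.066, 0.156], [0.555, 0.002, 0.179]]
side 176
[[0.501, -0.052, 0.155], [0.538, 0.013, 0.176]]
wrist 16763
[[0.501, -0.063, 0.156], [0.55, 0.006, 0.178]]
(240, 900, 3)
```

```bash
python3 - <<'E'
import cv2
i=cv2.imread("pics/b.png"); cv2.imwrite("pics/b2.png",cv2.resize(i,(800,int(i.shape[0]*800/i.shape[1]))))
E
```

```text
(no output)
```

View pics/b2.png

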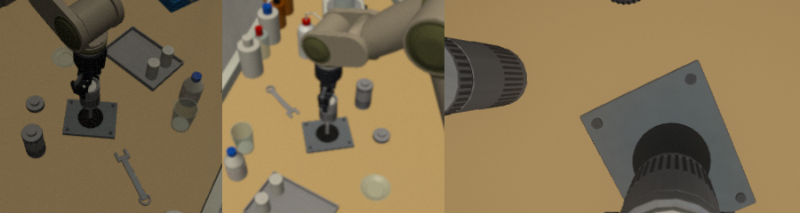

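Held shell is above the pad, level, weight ~8 N. Lowering gently to the first touch on the rod.

>>> {"method": "jog_arm", "body": {"plan": "0 0 0 -0.14 0.23 1 255;0 0 0 0 0 1 255;0 0 0 0 0 0.5 255;0 0 0 0 0 0.1 255;0 0 0 0 0 0 255;0 0 0 0 0 0 255"}}

```text
time_s: 8.03
position: [0.5302, -0.0243, 0.1185]
tool_rot: [[-1.0, 0.0, 0.0], [0.0, 1.0, -0.0], [-0.0, -0.0, -1.0]]
ft_force: [0.7, 0.6, -7.7]
grip_width: 0.0512
gripper_force: 107.6
```

>>> {"method": "jog_arm", "body": {"plan": "0 0 0 0 0 0.1 255;0 0 0 0 0 0.1 255;0 0 0 0 0 0.05 255;0 0 0 0 0 0 255;0 0 0 0 0 0 255"}}

```text
time_s: 8.45
position: [0.5299, -0.0242, 0.1159]
tool_rot: [[-1.0, 0.0, 0.0], [0.0, 1.0, -0.0], [-0.0, -0.0, -1.0]]
ft_force: [-0.5, 0.3, -6.9]
grip_width: 0.051
gripper_force: 107.7
```

```bash
cat > o.py <<'E'
from h import *
s=env.observe(); print(s["time_s"],np.round(s["position"],4),np.round(s["ft_force"],1),np.round(s["wrist_torque"],3),np.round(s["tool_rot"][2] if 0 else np.array(s["tool_rot"])[:,2],4))
E
python3 o.py
```

```text
8.45 [ 0.5299 -0.0242  0.1159] [-0.5  0.3 -6.9] [-0.007 -0.016  0.02 ] [ 1.e-04 -1.e-04 -1.e+00]
```

>>> {"method": "jog_arm", "body": {"plan": "0 0 0 0 0 0.05 255;0 0 0 0 0 0.05 255;0 0 0 0 0 0 255"}}

```text
time_s: 8.7
position: [0.5299, -0.0242, 0.1148]
tool_rot: [[-1.0, 0.0, -0.0], [0.0, 1.0, 0.0], [0.0, 0.0, -1.0]]
ft_force: [1.0, -0.2, -7.9]
grip_width: 0.0511
gripper_force: 107.7
```

>>> {"method": "jog_arm", "body": {"plan": "0 0 0 0 0 0.05 255;0 0 0 0 0 0.05 255;0 0 0 0 0 0 255"}}

```text
time_s: 8.95
position: [0.5301, -0.0242, 0.1141]
tool_rot: [[-1.0, 0.0, 0.0], [0.0, 1.0, -0.0], [-0.0, -0.0, -1.0]]
ft_force: [-1.1, 0.5, -5.5]
grip_width: 0.0514
gripper_force: 108.2
```

>>> {"method": "jog_arm", "body": {"plan": "0 0 0 0 0 0.05 255;0 0 0 0 0 0.05 255;0 0 0 0 0 0 255"}}

```text
time_s: 9.2
position: [0.5303, -0.0242, 0.1138]
tool_rot: [[-1.0, 0.0, 0.002], [0.0, 1.0, -0.0], [-0.002, -0.0, -1.0]]
ft_force: [-2.5, 1.0, 4.5]
grip_width: 0.0515
gripper_force: 109.3
```

```bash
python3 o.py
```

```text
9.2 [ 0.5303 -0.0242  0.1138] [-2.5  1.   4.5] [ 0.233  0.494 -0.027] [ 1.7e-03 -3.0e-04 -1.0e+00]
```

Contact felt at TCP z≈0.1140 as predicted. Averaging wrench readings to see whether the contact centre tells the hole's direction.

```bash
cat > avg.py <<'E'
from h import *
import sys
A=[]
for i in range(int(sys.argv[1]) if len(sys.argv)>1 else 8):
    imaging.get_image("wrist"); s=env.observe(); A.append(np.r_[s["position"],s["ft_force"],s["wrist_torque"],np.array(s["tool_rot"])[:2,2]])
A=np.array(A); print(s["time_s"]); print(np.round(A.mean(0),4).tolist()); print(np.round(A.std(0),4).tolist()); print(np.round(s["joint_efforts"],2).tolist())
E
python3 avg.py
```

```text
9.6
[0.5303, -0.0242, 0.1138, -1.8339, 1.1398, 5.5913, 0.25, 0.4749, -0.0091, 0.0018, -0.0003]
[0.0, 0.0, 0.0, 0.6355, 0.4125, 0.7634, 0.018, 0.0395, 0.0215, 0.0, 0.0]
[-0.68, -42.29, -18.66, -0.18, -0.74, -0.01]
```

>>> {"method": "jog_arm", "body": {"plan": "0 0 0 0 0 -0.15 255;0 0 0 0 0 -0.15 255;0 0 0 0 0 0 255;0 0 0 0 0 0 255"}}

```text
time_s: 9.93
position: [0.5298, -0.0242, 0.1154]
tool_rot: [[-1.0, 0.0, -0.001], [0.0, 1.0, 0.0], [0.001, 0.0, -1.0]]
ft_force: [0.5, -0.2, -9.1]
grip_width: 0.0512
gripper_force: 107.8
```

```bash
python3 avg.py
```

```text
10.3333
[0.5298, -0.0242, 0.1156, 0.2469, -0.0414, -7.8442, -0.0115, 0.0044, -0.0098, -0.0005, 0.0001]
[0.0001, 0.0, 0.0001, 0.1935, 0.4317, 0.3677, 0.0306, 0.0272, 0.0374, 0.0003, 0.0001]
[-0.0, -49.07, -21.19, 0.0, 0.01, -0.0]
```

Contact height is clear (blocked: z≈0.1138). I'll probe in lifted hops on a 5 mm circle; a drop to ≈0.1126 marks the hole.

>>> {"method": "jog_arm", "body": {"plan": "0 0 0 -0.52 -0.06 0 255;0 0 0 0 0 0 255;0 0 0 0 0 0.3 255;0 0 0 0 0 0 255;0 0 0 0 0 0 255"}}

```text
time_s: 10.75
position: [0.536, -0.025, 0.1139]
tool_rot: [[-1.0, 0.0, 0.003], [0.0, 1.0, -0.001], [-0.003, -0.001, -1.0]]
ft_force: [0.2, -0.0, 3.3]
grip_width: 0.0511
gripper_force: 108.9
```

>>> {"method": "jog_arm", "body": {"plan": "0 0 0 0 0 -0.3 255;0 0 0 0.04 0.19 0 255;0 0 0 0 0 0 255;0 0 0 0 0 0.3 255;0 0 0 0 0 0 255;0 0 0 0 0 0 255"}}

```text
time_s: 11.25
position: [0.535, -0.0227, 0.1139]
tool_rot: [[-1.0, 0.0, 0.001], [0.0, 1.0, 0.0], [-0.001, 0.0, -1.0]]
ft_force: [-2.1, 2.4, 6.1]
grip_width: 0.0513
gripper_force: 109.4
```

>>> {"method": "jog_arm", "body": {"plan": "0 0 0 0 0 -0.3 255;0 0 0 0.11 0.16 0 255;0 0 0 0 0 0 255;0 0 0 0 0 0.3 255;0 0 0 0 0 0 255;0 0 0 0 0 0 255"}}

```text
time_s: 11.75
position: [0.534, -0.0211, 0.1139]
tool_rot: [[-1.0, 0.0, 0.002], [0.0, 1.0, -0.0], [-0.002, -0.0, -1.0]]
ft_force: [-1.9, 2.1, 7.2]
grip_width: 0.051
gripper_force: 109.4
```

>>> {"method": "jog_arm", "body": {"plan": "0 0 0 0 0 -0.3 255;0 0 0 0.16 0.11 0 255;0 0 0 0 0 0 255;0 0 0 0 0 0.3 255;0 0 0 0 0 0 255;0 0 0 0 0 0 255"}}

```text
time_s: 12.25
position: [0.5324, -0.0201, 0.1139]
tool_rot: [[-1.0, 0.0, 0.002], [0.0, 1.0, -0.0], [-0.002, -0.0, -1.0]]
ft_force: [-2.7, 2.1, 6.6]
grip_width: 0.0513
gripper_force: 109.5
```

>>> {"method": "jog_arm", "body": {"plan": "0 0 0 0 0 -0.3 255;0 0 0 0.19 0.04 0 255;0 0 0 0 0 0 255;0 0 0 0 0 0.3 255;0 0 0 0 0 0 255;0 0 0 0 0 0 255"}}

```text
time_s: 12.75
position: [0.5305, -0.0197, 0.1139]
tool_rot: [[-1.0, 0.0, 0.002], [0.0, 1.0, -0.0], [-0.002, -0.0, -1.0]]
ft_force: [-3.6, 1.8, 7.2]
grip_width: 0.0512
gripper_force: 109.5
```

>>> {"method": "jog_arm", "body": {"plan": "0 0 0 0 0 -0.3 255;0 0 0 0.19 -0.04 0 255;0 0 0 0 0 0 255;0 0 0 0 0 0.3 255;0 0 0 0 0 0 255;0 0 0 0 0 0 255"}}

```text
time_s: 13.25
position: [0.5285, -0.0202, 0.1139]
tool_rot: [[-1.0, 0.0, 0.002], [0.0, 1.0, -0.0], [-0.002, -0.0, -1.0]]
ft_force: [-3.4, 1.2, 6.9]
grip_width: 0.0512
gripper_force: 109.5
```

>>> {"method": "jog_arm", "body": {"plan": "0 0 0 0 0 -0.3 255;0 0 0 0.16 -0.11 0 255;0 0 0 0 0 0 255;0 0 0 0 0 0.3 255;0 0 0 0 0 0 255;0 0 0 0 0 0 255"}}

```text
time_s: 13.75
position: [0.527, -0.0214, 0.1139]
tool_rot: [[-1.0, 0.0, 0.002], [0.0, 1.0, -0.0], [-0.002, -0.0, -1.0]]
ft_force: [-3.2, 1.0, 6.2]
grip_width: 0.051
gripper_force: 109.5
```

>>> {"method": "jog_arm", "body": {"plan": "0 0 0 0 0 -0.3 255;0 0 0 0.11 -0.16 0 255;0 0 0 0 0 0 255;0 0 0 0 0 0.3 255;0 0 0 0 0 0 255;0 0 0 0 0 0 255"}}

```text
time_s: 14.25
position: [0.5259, -0.023, 0.1138]
tool_rot: [[-1.0, 0.0, 0.001], [0.0, 1.0, -0.001], [-0.001, -0.001, -1.0]]
ft_force: [-2.8, -0.1, 5.8]
grip_width: 0.051
gripper_force: 109.5
```

>>> {"method": "jog_arm", "body": {"plan": "0 0 0 0 0 -0.3 255;0 0 0 0.04 -0.19 0 255;0 0 0 0 0 0 255;0 0 0 0 0 0.3 255;0 0 0 0 0 0 255;0 0 0 0 0 0 255"}}

```text
time_s: 14.75
position: [0.5254, -0.025, 0.1133]
tool_rot: [[-1.0, 0.0, 0.001], [0.0, 1.0, -0.001], [-0.001, -0.001, -1.0]]
ft_force: [-1.6, -0.2, 2.4]
grip_width: 0.0511
gripper_force: 109.0
```

>>> {"method": "jog_arm", "body": {"plan": "0 0 0 0 0 -0.3 255;0 0 0 -0.04 -0.19 0 255;0 0 0 0 0 0 255;0 0 0 0 0 0.3 255;0 0 0 0 0 0 255;0 0 0 0 0 0 255"}}

```text
time_s: 15.25
position: [0.5253, -0.0266, 0.1123]
tool_rot: [[-1.0, 0.0, -0.001], [0.0, 1.0, 0.0], [0.001, 0.0, -1.0]]
ft_force: [-0.2, 0.1, -8.3]
grip_width: 0.0513
gripper_force: 107.7
```

>>> {"method": "jog_arm", "body": {"plan": "0 0 0 0 0 -0.3 255;0 0 0 -0.11 -0.16 0 255;0 0 0 0 0 0 255;0 0 0 0 0 0.3 255;0 0 0 0 0 0 255;0 0 0 0 0 0 255"}}

```text
time_s: 15.75
position: [0.5264, -0.0282, 0.1126]
tool_rot: [[-1.0, 0.0, -0.001], [0.0, 1.0, 0.0], [0.001, 0.0, -1.0]]
ft_force: [-0.5, 0.6, -7.2]
grip_width: 0.0514
gripper_force: 107.8
```

>>> {"method": "jog_arm", "body": {"plan": "0 0 0 0 0 -0.3 255;0 0 0 -0.16 -0.11 0 255;0 0 0 0 0 0 255;0 0 0 0 0 0.3 255;0 0 0 0 0 0 255;0 0 0 0 0 0 255"}}

```text
time_s: 16.25
position: [0.5288, -0.0296, 0.1136]
tool_rot: [[-1.0, 0.0, 0.002], [0.0, 1.0, -0.001], [-0.002, -0.001, -1.0]]
ft_force: [0.5, -0.7, 1.9]
grip_width: 0.0514
gripper_force: 108.9
```

>>> {"method": "jog_arm", "body": {"plan": "0 0 0 0 0 -0.3 255;0 0 0 -0.19 -0.04 0 255;0 0 0 0 0 0 255;0 0 0 0 0 0.3 255;0 0 0 0 0 0 255;0 0 0 0 0 0 255"}}

```text
time_s: 16.75
position: [0.5306, -0.0298, 0.1137]
tool_rot: [[-1.0, 0.0, 0.002], [0.0, 1.0, -0.0], [-0.002, -0.0, -1.0]]
ft_force: [-1.2, 0.8, 6.8]
grip_width: 0.0508
gripper_force: 109.1
```

>>> {"method": "jog_arm", "body": {"plan": "0 0 0 0 0 -0.3 255;0 0 0 -0.19 0.04 0 255;0 0 0 0 0 0 255;0 0 0 0 0 0.3 255;0 0 0 0 0 0 255;0 0 0 0 0 0 255"}}

```text
time_s: 17.25
position: [0.5325, -0.0294, 0.1137]
tool_rot: [[-1.0, 0.0, 0.002], [0.0, 1.0, -0.0], [-0.002, -0.0, -1.0]]
ft_force: [-2.1, 0.7, 4.3]
grip_width: 0.051
gripper_force: 109.3
```

>>> {"method": "jog_arm", "body": {"plan": "0 0 0 0 0 -0.3 255;0 0 0 -0.16 0.11 0 255;0 0 0 0 0 0 255;0 0 0 0 0 0.3 255;0 0 0 0 0 0 255;0 0 0 0 0 0 255"}}

```text
time_s: 17.75
position: [0.5342, -0.0282, 0.1138]
tool_rot: [[-1.0, 0.0, 0.002], [0.0, 1.0, -0.0], [-0.002, -0.0, -1.0]]
ft_force: [-2.1, 1.6, 4.1]
grip_width: 0.0513
gripper_force: 109.3
```

>>> {"method": "jog_arm", "body": {"plan": "0 0 0 0 0 -0.3 255;0 0 0 -0.11 0.16 0 255;0 0 0 0 0 0 255;0 0 0 0 0 0.3 255;0 0 0 0 0 0 255;0 0 0 0 0 0 255"}}

```text
time_s: 18.25
position: [0.5352, -0.0266, 0.1138]
tool_rot: [[-1.0, 0.0, 0.002], [0.0, 1.0, -0.0], [-0.002, -0.0, -1.0]]
ft_force: [-1.7, 0.8, 4.7]
grip_width: 0.0515
gripper_force: 109.4
```

Hole found: free drops at TCP (0.5253,−0.0266) and (0.5264,−0.0282). Going between them and inserting.

>>> {"method": "jog_arm", "body": {"plan": "0 0 0 0 0 -0.3 255;0 0 0 0.4 -0.04 0 255;0 0 0 0.465 -0.04 0 255;0 0 0 0 0 0 255;0 0 0 0 0 0.3 255;0 0 0 0 0 0 255;0 0 0 0 0 0.15 255;0 0 0 0 0 0.15 255;0 0 0 0 0 0 255;0 0 0 0 0 0 255"}}

```text
time_s: 19.08
position: [0.5261, -0.0275, 0.1097]
tool_rot: [[-1.0, 0.0, -0.0], [0.0, 1.0, 0.0], [0.0, 0.0, -1.0]]
ft_force: [0.8, 0.3, -8.1]
grip_width: 0.0515
gripper_force: 107.8
```

```bash
python3 avg.py 4
```

```text
19.2833
[0.5261, -0.0275, 0.1098, -0.2192, -0.1888, -7.8805, 0.0046, -0.0066, 0.0439, 0.0001, -0.0]
[0.0, 0.0, 0.0, 0.0875, 0.2613, 0.6649, 0.0146, 0.0476, 0.015, 0.0001, 0.0]
[-0.0, -48.8, -20.84, 0.0, 0.01, 0.0]
```

>>> {"method": "jog_arm", "body": {"plan": "0 0 0 0 0 0.1 255;0 0 0 0 0 0.1 255;0 0 0 0 0 0.1 255;0 0 0 0 0 0.1 255;0 0 0 0 0 0.1 255;0 0 0 0 0 0.1 255;0 0 0 0 0 0.1 255;0 0 0 0 0 0.1 255;0 0 0 0 0 0.1 255;0 0 0 0 0 0.1 255"}}

```text
time_s: 20.12
position: [0.5267, -0.0277, 0.1005]
tool_rot: [[-1.0, 0.0, 0.002], [0.0, 1.0, -0.001], [-0.002, -0.001, -1.0]]
ft_force: [-1.6, -0.2, 3.2]
grip_width: 0.0511
gripper_force: 108.9
```

>>> {"method": "jog_arm", "body": {"plan": "0 0 0 0 0 0.12 255;0 0 0 0 0 0.12 255;0 0 0 0 0 0.12 255;0 0 0 0 0 0.12 255;0 0 0 0 0 0.12 255;0 0 0 0 0 0.12 255;0 0 0 0 0 0.12 255;0 0 0 0 0 0.12 255;0 0 0 0 0 0.12 255;0 0 0 0 0 0.12 255"}}

```text
time_s: 20.95
position: [0.526, -0.0274, 0.0877]
tool_rot: [[-1.0, 0.0, -0.0], [0.0, 1.0, 0.0], [0.0, 0.0, -1.0]]
ft_force: [-0.5, 1.3, 2.7]
grip_width: 0.0514
gripper_force: 109.0
```

>>> {"method": "jog_arm", "body": {"plan": "0 0 0 0 0 0.12 255;0 0 0 0 0 0.12 255;0 0 0 0 0 0.12 255;0 0 0 0 0 0.12 255;0 0 0 0 0 0.12 255;0 0 0 0 0 0.12 255;0 0 0 0 0 0.12 255;0 0 0 0 0 0.12 255;0 0 0 0 0 0.12 255;0 0 0 0 0 0.12 255"}}

```text
time_s: 21.78
position: [0.5258, -0.0274, 0.0754]
tool_rot: [[-1.0, 0.0, -0.001], [0.0, 1.0, 0.0], [0.001, 0.0, -1.0]]
ft_force: [0.1, 0.7, -6.4]
grip_width: 0.0513
gripper_force: 108.1
```

>>> {"method": "jog_arm", "body": {"plan": "0 0 0 0 0 0.1 255;0 0 0 0 0 0.1 255;0 0 0 0 0 0.1 255;0 0 0 0 0 0.1 255;0 0 0 0 0 0.1 255;0 0 0 0 0 0.06 255;0 0 0 0 0 0.06 255;0 0 0 0 0 0.04 255;0 0 0 0 0 0 255"}}

```text
time_s: 22.53
position: [0.526, -0.0275, 0.0692]
tool_rot: [[-1.0, 0.0, -0.0], [0.0, 1.0, 0.0], [0.0, 0.0, -1.0]]
ft_force: [0.3, -0.1, -5.7]
grip_width: 0.0511
gripper_force: 108.1
```

>>> {"method": "jog_arm", "body": {"plan": "0 0 0 0 0 0.05 255;0 0 0 0 0 0.05 255;0 0 0 0 0 0 255;0 0 0 0 0 0 255"}}

```text
time_s: 22.87
position: [0.5262, -0.0275, 0.0684]
tool_rot: [[-1.0, 0.0, 0.0], [0.0, 1.0, -0.0], [-0.0, -0.0, -1.0]]
ft_force: [-1.1, -0.3, -3.0]
grip_width: 0.0512
gripper_force: 108.4
```

>>> {"method": "jog_arm", "body": {"plan": "0 0 0 0 0 0.05 255;0 0 0 0 0 0.05 255;0 0 0 0 0 0.05 255;0 0 0 0 0 0 255;0 0 0 0 0 0 255;0 0 0 0 0 0 255"}}

```text
time_s: 23.37
position: [0.5265, -0.0274, 0.0683]
tool_rot: [[-1.0, 0.0, 0.002], [0.0, 1.0, -0.0], [-0.002, -0.0, -1.0]]
ft_force: [-4.1, 2.9, 12.4]
grip_width: 0.0511
gripper_force: 110.2
```

```bash
python3 o.py; python3 - <<'E'
from h import *
a=[imaging.get_image(c)["pixels"] for c in ("scene","side")]
i=np.hstack([cv2.resize(x[130:230,200:310] if k==0 else x[150:250,210:320],None,fx=3.6,fy=3.6) for k,x in enumerate(a)])
cv2.imwrite("pics/c.png",i[...,::-1])
E
```

```text
23.3667 [ 0.5265 -0.0274  0.0683] [-4.1  2.9 12.4] [ 0.222  0.806 -0.035] [ 2.e-03 -5.e-04 -1.e+00]
```

View pics/c.png

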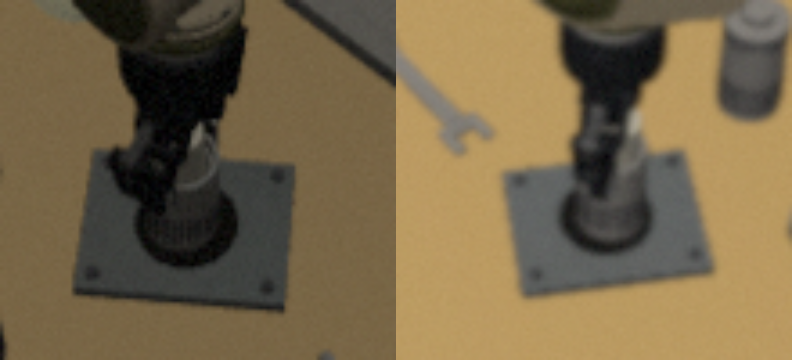

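Shell sits on the pad with the white liner showing above its rim. Releasing and moving up to the liner.

>>> {"method": "jog_arm", "body": {"plan": "0 0 0 0 0 -0.15 255;0 0 0 0 0 0 120;0 0 0 0 0 0 0;0 0 0 0 0 0 0;0 0 0 0 0 0 0;0 0 0 0 0 0 0;0 0 0 0 0 -1 0;0 0 0 0 0 -1.5 0;0 0 0 0 0 -1 0;0 0 0 0 0 0 0"}}

```text
time_s: 24.3
position: [0.5272, -0.0277, 0.1057]
tool_rot: [[-1.0, 0.0, 0.004], [0.0, 1.0, -0.001], [-0.004, -0.001, -1.0]]
ft_force: [0.1, -0.4, 0.4]
grip_width: 0.0856
gripper_force: 0.0
```

```bash
python3 - <<'E'
from h import *
s=env.observe(); print(s["time_s"],s["position"],s["ft_force"],s["grip_width"])
for c in ("wrist","scene","side"):
    w=imaging.get_image(c); C=cloud(w)
    for z0,z1 in ((.117,.14),(.093,.103)):
        m=(C[...,2]>z0)&(C[...,2]<z1)&(w["depth"]>0)&(np.hypot(C[...,0]-.526,C[...,1]+.0274)<.03); p=C[m]
        if len(p): print(c,len(p),np.round(np.percentile(p,[2,50,98],axis=0),3).tolist())
    if c=="wrist": save(w,"w3")
E
```

```text
24.3 [ 0.52718881 -0.02774992  0.10571911] [ 0.11060083 -0.37603357  0.40001154] 0.08556224446891829
wrist 6489 [[0.503, -0.045, 0.12], [0.519, -0.029, 0.127], [0.537, -0.012, 0.129]]
wrist 2136 [[0.498, -0.053, 0.093], [0.507, -0.026, 0.097], [0.533, -0.002, 0.102]]
scene 116 [[0.507, -0.045, 0.118], [0.531, -0.029, 0.128], [0.541, -0.012, 0.132]]
scene 87 [[0.527, -0.052, 0.093], [0.541, -0.037, 0.098], [0.552, -0.001, 0.102]]
side 77 [[0.504, -0.045, 0.118], [0.513, -0.022, 0.126], [0.525, -0.008, 0.132]]
side 47 [[0.498, -0.04, 0.093], [0.506, -0.013, 0.096], [0.519, -0.0, 0.102]]
```

View pics/w3.png

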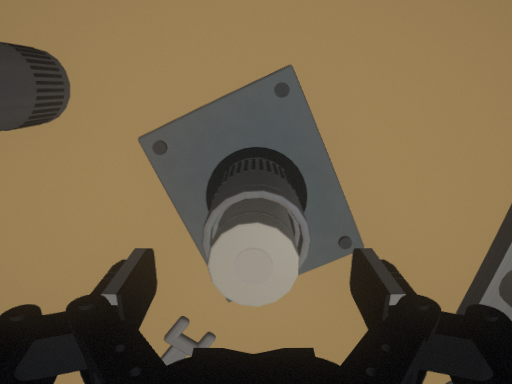

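Wrist view: liner top at (254,263) stands ~30 mm proud of the rim (top z 0.128), centre ≈ (0.523,−0.028). Gripping it.

>>> {"method": "jog_arm", "body": {"plan": "0 0 0 0.4 0 0.2 0;0 0 0 0 0 0 0;0 0 0 0 0 0 120;0 0 0 0 0 0 255;0 0 0 0 0 0 255;0 0 0 0 0 0 255;0 0 0 0 0 0 255;0 0 0 0 0 0 255", "grip_force": 40}}

```text
time_s: 25.12
position: [0.5222, -0.0274, 0.1014]
tool_rot: [[-1.0, 0.0, 0.0], [0.0, 1.0, 0.0], [-0.0, 0.0, -1.0]]
ft_force: [0.4, 1.4, 1.7]
grip_width: 0.037
gripper_force: 39.7
```

```bash
python3 o.py; python3 -c "
from h import *
s=env.observe();print(s['grip_width'],s['gripper_force'])"
```

```text
25.1167 [ 0.5222 -0.0274  0.1014] [0.4 1.4 1.7] [0.124 0.056 0.043] [ 3.e-04  0.e+00 -1.e+00]
0.03698462012673418 39.739388823509216
```

>>> {"method": "jog_arm", "body": {"plan": "0 0 0 0 0 -0.3 255;0 0 0 0 0 -0.6 255;0 0 0 0 0 -1 255;0 0 0 0 0 -1 255;0 0 0 0 0 -1.2 255;0 0 0 0 0 -1.2 255;0 0 0 0 0 -1.2 255;0 0 0 0 0 -1 255;0 0 0 0 0 0 255"}}

```text
time_s: 25.87
position: [0.5228, -0.0277, 0.1784]
tool_rot: [[-1.0, 0.0, 0.004], [0.0, 1.0, -0.001], [-0.004, -0.001, -1.0]]
ft_force: [0.3, -0.7, -1.2]
grip_width: 0.0371
gripper_force: 40.1
```

```bash
python3 - <<'E'
from h import *
s=env.observe(); P=s["position"]; print(s["time_s"],P,s["ft_force"],s["grip_width"])
for c in ("scene","side"):
    w=imaging.get_image(c); C=cloud(w)
    m=(C[...,2]>.093)&(C[...,2]<.103)&(w["depth"]>0)&(np.hypot(C[...,0]-.526,C[...,1]+.0274)<.035); p=C[m]
    if len(p): print(c,len(p),np.round(np.percentile(p,[2,50,98],axis=0),3).tolist())
    if c=="side": cv2.imwrite("pics/d.png",cv2.resize(w["pixels"][120:250,200:340],None,fx=4,fy=4)[...,::-1])
E
```

```text
25.8667 [ 0.52280207 -0.02769203  0.17838443] [ 0.25684118 -0.65041718 -1.24249332] 0.03705805035719444
scene 100 [[0.501, -0.053, 0.093], [0.535, -0.038, 0.097], [0.552, -0.003, 0.101]]
side 82 [[0.5, -0.048, 0.093], [0.521, -0.014, 0.096], [0.55, 0.002, 0.101]]
```

View pics/d.png

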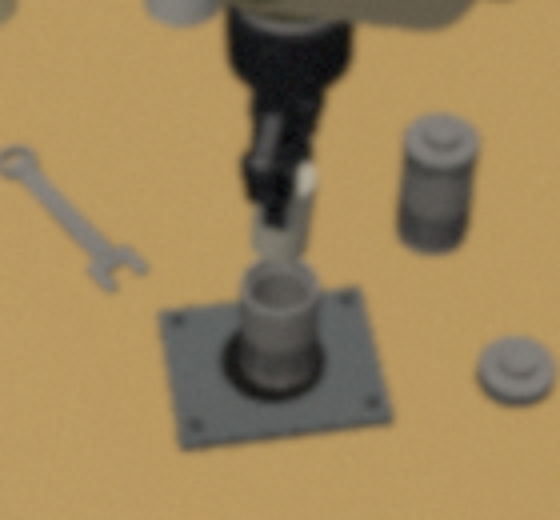

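The liner is clear of the shell, which stays seated on the pad. Carrying it to the tray's free half.

>>> {"method": "jog_arm", "body": {"plan": "0 0 0 0 1.5 0 255;0 0 0 0 3 0 255;0 0 0 0 3.5 0 255;0 0 0 0 3.5 0 255;0 0 0 0 3.5 0 255;0 0 0 0 3.5 0 255;0 0 0 0.1 3.5 0 255;0 0 0 0.2 3.5 0 255;0 0 0 0.2 2.5 0 255;0 0 0 0 1.5 0 255"}}

```text
time_s: 26.8
position: [0.516, 0.2702, 0.1751]
tool_rot: [[-1.0, -0.002, -0.002], [-0.002, 1.0, -0.0], [0.002, -0.0, -1.0]]
ft_force: [0.3, 0.2, -1.5]
grip_width: 0.0365
gripper_force: 40.3
```

>>> {"method": "jog_arm", "body": {"plan": "0 0 0 0 0 2 255;0 0 0 0 0 3 255;0 0 0 0 0 3 255;0 0 0 0 0 2 255;0 0 0 0 0 1 255;0 0 0 0 0 0.5 255;0 0 0 0 0 0.5 255;0 0 0 0 0 0 255;0 0 0 0 0 0 255"}}

```text
time_s: 27.55
position: [0.5176, 0.2676, 0.057]
tool_rot: [[-1.0, 0.0, 0.001], [0.0, 1.0, 0.0], [-0.001, 0.0, -1.0]]
ft_force: [-0.4, -0.2, -1.9]
grip_width: 0.0369
gripper_force: 40.3
```

```bash
python3 o.py; python3 - <<'E'
from h import *
P=env.observe()["position"]
for c in ("side","scene","wrist"):
    im=imaging.get_image(c); C=cloud(im)
    m=(im["depth"]>0)&(np.hypot(C[...,0]-P[0],C[...,1]-P[1])<.025)&(C[...,2]>.005)&(C[...,2]<.09)
    p=C[m]; 
    if len(p): print(c,len(p),np.round(np.percentile(p,[1,50,99],axis=0),4).tolist())
E
```

```text
27.55 [0.5176 0.2676 0.057 ] [-0.4 -0.2 -1.9] [ 0.002 -0.017  0.027] [ 1.4e-03  4.0e-04 -1.0e+00]
side 149 [[0.4983, 0.2492, 0.0117], [0.5059, 0.2789, 0.0567], [0.5327, 0.2889, 0.0836]]
scene 220 [[0.4985, 0.2456, 0.0054], [0.5295, 0.2571, 0.0482], [0.5397, 0.2881, 0.0873]]
wrist 10003 [[0.4985, 0.2467, 0.022], [0.5092, 0.267, 0.0824], [0.5327, 0.2887, 0.0885]]
```

>>> {"method": "jog_arm", "body": {"plan": "0 0 0 0 0 0.5 255;0 0 0 0 0 0.4 255;0 0 0 0 0 0.3 255;0 0 0 0 0 0.1 255;0 0 0 0 0 0 255;0 0 0 0 0 0 255"}}

```text
time_s: 28.2
position: [0.5173, 0.2675, 0.0435]
tool_rot: [[-1.0, 0.0, 0.001], [0.0, 1.0, -0.0], [-0.001, -0.0, -1.0]]
ft_force: [-0.5, -0.8, 3.6]
grip_width: 0.037
gripper_force: 40.9
```

>>> {"method": "jog_arm", "body": {"plan": "0 0 0 0 0 0.05 255;0 0 0 0 0 0.05 255;0 0 0 0 0 0 255;0 0 0 0 0 0 255"}}

```text
time_s: 28.53
position: [0.5177, 0.2675, 0.0433]
tool_rot: [[-1.0, 0.0, 0.002], [0.0, 1.0, 0.0], [-0.002, 0.0, -1.0]]
ft_force: [-0.7, -1.7, 10.4]
grip_width: 0.037
gripper_force: 41.4
```

>>> {"method": "jog_arm", "body": {"plan": "0 0 0 0 0 0.05 255;0 0 0 0 0 0 255;0 0 0 0 0 0 255"}}

```text
time_s: 28.78
position: [0.5179, 0.2675, 0.0432]
tool_rot: [[-1.0, 0.0, 0.003], [0.0, 1.0, 0.0], [-0.003, 0.0, -1.0]]
ft_force: [-1.2, -2.8, 13.3]
grip_width: 0.0367
gripper_force: 41.7
```

Standing on the tray floor (contact force felt). Relieve, open, and rise.

>>> {"method": "jog_arm", "body": {"plan": "0 0 0 0 0 -0.15 255;0 0 0 0 0 0 255;0 0 0 0 0 0 120;0 0 0 0 0 0 0;0 0 0 0 0 0 0;0 0 0 0 0 0 0;0 0 0 0 0 -1 0;0 0 0 0 0 -2 0;0 0 0 0 0 -3 0;0 0 0 0 0 -3 0"}}

```text
time_s: 29.62
position: [0.5167, 0.2674, 0.1345]
tool_rot: [[-1.0, 0.0, -0.001], [0.0, 1.0, -0.0], [0.001, -0.0, -1.0]]
ft_force: [0.4, 0.4, 0.6]
grip_width: 0.0849
gripper_force: 0.0
```

>>> {"method": "jog_arm", "body": {"plan": "0 0 0 0 0 -3 0;0 0 0 0 0 -2 0;0 0 0 2 0 0 0;0 0 0 3 0 0 0;0 0 0 3 0 0 0;0 0 0 0 0 0 0;0 0 0 0 0 0 0"}}

```text
time_s: 30.2
position: [0.4364, 0.2677, 0.1843]
tool_rot: [[-1.0, -0.001, 0.001], [-0.001, 1.0, 0.0], [-0.001, 0.0, -1.0]]
ft_force: [0.3, -0.0, -0.3]
grip_width: 0.0857
gripper_force: 0.0
```

```bash
python3 o.py; python3 - <<'E'
from h import *
a=[]
for c in ("side","scene"):
    im=imaging.get_image(c); a.append(im["pixels"]); C=cloud(im)
    for n,x,y,z0,z1,r in (("linertop",.518,.2675,.06,.09,.03),("shellrim",.526,-.027,.09,.105,.04),("lb",.6305,.274,.065,.09,.028),("ld",.6145,.2085,.065,.09,.028)):
        p=C[(im["depth"]>0)&(np.hypot(C[...,0]-x,C[...,1]-y)<r)&(C[...,2]>z0)&(C[...,2]<z1)]
        if len(p): print(c,n,len(p),np.round(np.percentile(p,[1,50,99],axis=0),3).tolist())
cv2.imwrite("pics/e.png",np.hstack([cv2.resize(a[0][150:350,150:350],(400,400)),cv2.resize(a[1][80:280,180:380],(400,400))])[...,::-1])
E
```

```text
30.2 [0.4364 0.2677 0.1843] [ 0.3 -0.  -0.3] [ 0.002  0.015 -0.003] [ 1.2e-03  4.0e-04 -1.0e+00]
side linertop 205 [[0.503, 0.251, 0.061], [0.52, 0.272, 0.068], [0.538, 0.288, 0.072]]
side lb 176 [[0.613, 0.258, 0.065], [0.63, 0.277, 0.068], [0.648, 0.294, 0.073]]
side ld 155 [[0.597, 0.192, 0.065], [0.614, 0.209, 0.068], [0.631, 0.227, 0.072]]
scene linertop 132 [[0.505, 0.248, 0.061], [0.523, 0.265, 0.069], [0.54, 0.286, 0.073]]
scene shellrim 164 [[0.501, -0.052, 0.09], [0.524, -0.026, 0.098], [0.552, -0.001, 0.102]]
scene lb 127 [[0.614, 0.255, 0.066], [0.632, 0.272, 0.069], [0.649, 0.292, 0.073]]
scene ld 133 [[0.598, 0.188, 0.065], [0.615, 0.205, 0.07], [0.633, 0.225, 0.073]]
```

View pics/e.png

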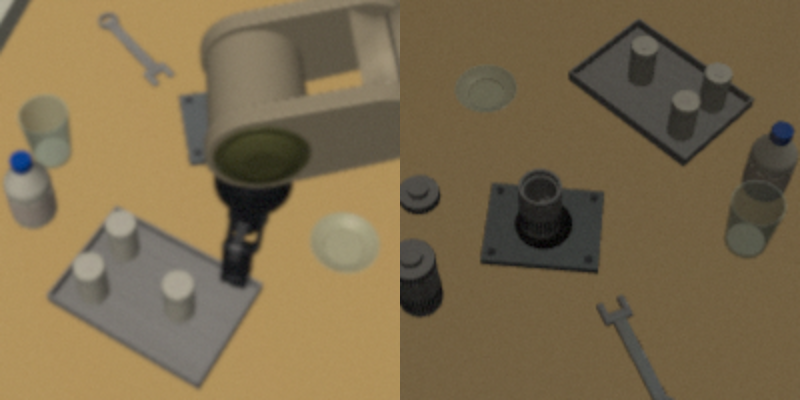

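The liner stands upright in the free half of the tray, well clear of the two others. The shell is upright on the pad, and the gripper is free.

```bash
python3 -c "
from rig import job
print(job.close_job())"
```

```text
the job is handed in; nothing more can be done
None
```

I handed the job in after about 30 s of robot time. The last pictures show the liner upright in the tray's free half, well clear of the other two, and the shell upright on the stand's pad with the gripper clear. No verdict came back.

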